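# Sweep the boot gravel off the grit tray

### The job

Take the wooden boot brush by its grip and sweep the four gravel stones off the grit tray's wooden deck into the steel bin at its open end: set the bristles down on the deck behind the stones, at the closed end, and push them along the deck to the open end with light, steady pressure, the brush kept level and the bristles pressed on the deck all the way. Then set the brush down on the bench, bristles down and clear of the tray, and leave the flashlight and tongs where they lie.

Things in the scene. Friction and masses are not known exactly. Their poses are not given: they have to be found in the camera images.
- tray: grit tray, fixed: raised wooden deck between two dark wooden rails, grey steel catch bin at its open end. Origin on the bench below the deck's middle part; z up, x across the deck, y along it from the closed end (back rail) to the open end. Overall x -90 to 90 mm, y -182 to 280 mm. The rails' tops are 80 mm above the bench, 20 mm above the deck
- deck (a point): point on the deck's top face, tray frame (0, 0, 60 mm); axes as the tray. The deck is flat and level, 60 mm above the bench, x -75 to 75 mm between the rails, y -170 mm (inner face of the back rail) to +150 mm (lip)
- lip (a point): middle of the deck's open edge, tray frame (0, 150, 60 mm); axes as the tray
- bin (a point): middle of the bin's inner floor, tray frame (0, 202.5, 4 mm); axes as the tray. Inside: tray x -85 to 85 mm, y 130 to 275 mm (it reaches under the lip); side walls 70 mm and far wall 90 mm above the bench
- brush: pale wooden boot brush with dark bristles, loose, about 190 g, standing bristles down. Origin at the middle of the underside of the unpressed bristles; x along its length, z up. Bristle bed 126 x 46 mm (x, y), 24 mm tall; wooden block 130 x 50 mm, z = 24 to 42 mm; above it a grip rib 100 mm long (x), 28 mm wide (y), up to z = 79 mm
- brush_grip (a point): where to grip the brush: middle of the rib, 66 mm above the brush origin; close across the 28 mm width (brush y), from above
- bristles (a joint): how far the bristles are pressed into the brush, m: 0 free, 0.012 fully pressed. They are sprung: they start to give at about 2 N, then 0.9 N per mm for 12 mm, after which the brush is hard
- stone1: dark grey gravel stone, about 28 x 26 x 20 mm, loose, 25 g, at the start flat on the deck; origin at its middle
- stone2: dark grey gravel stone, about 28 x 26 x 20 mm, loose, 25 g, at the start flat on the deck; origin at its middle
- stone3: dark grey gravel stone, about 28 x 26 x 20 mm, loose, 25 g, at the start flat on the deck; origin at its middle
- stone4: dark grey gravel stone, about 28 x 26 x 20 mm, loose, 25 g, at the start flat on the deck; origin at its middle
- flashlight: orange plastic flashlight, 160 mm long, 48 mm head, lying on the bench behind the tray; leave alone; origin at the middle of its underside
- tongs: steel tongs, 240 mm long, about 60 mm wide, 14 mm tall, lying on the bench behind the tray; leave alone; origin at the middle of its underside
There are look-alikes about, which are no part of the job. Leave any purple look-alike of the stone1 alone. Leave any orange or purple look-alike of the stone2 alone.

How it is judged:
By the outcome, as a careful person would: the job done as asked, in the order asked, and still so for the second after the job is handed in, with the robot touching nothing.
It also fails if it takes over 54 s, if anything falls off the work surface, if the arm or the gripper's body presses on something with over 40 N, if the wrist force passes 120 N, or if a joint passes its speed limit or range.

### The arm

A 6-joint arm with a two-finger parallel gripper is mounted at the origin on the work surface. World frame = base frame: x ahead of the robot, y to its left, z up, the work surface at z = 0. Lengths are in m, angles in degrees, forces in N, time in s.
With the tool pointing down it reaches from about 0.4 to 0.825 m from the base axis. Payload 7 kg.
Tool frame: the origin (TCP) lies on the centre line of the jaws, within the pads' length; the fingertips stand 11 mm ahead of it and the grasp point (between the pads) lies 8 mm behind it; z points along the fingers, y is the direction in which the jaws open and shut (so a half turn about z gives the same grasp; the last joint's range is limited). The gripper opens to 88 mm and grips with 3 to 60 N. Pads are 19 mm wide; open, the fingers measure 130 mm over their backs; the gripper's body (78 mm by 193 mm) begins 47 mm behind the grasp point.
Start: joints at [89.502, 20.546, 0.682, 0, -70.136, -16.507], TCP at [0.197, 0.645, 0.21] pointing down, gripper open.
Joint ranges: [-176.03, 176.03], [-82.01, 121.73], [-58.28, 71.71], [-173.87, 95.51], [-174.79, -0.11], [-173.66, 173.66]. Speed limits (degrees/s): [136.94, 136.94, 172.46, 180, 180, 180].

### API

Orientations are given as [roll, pitch, yaw] about the fixed x, y, z axes, in that order (R = Rz(yaw) Ry(pitch) Rx(roll)).
In Python, from plant import ctrl, cams, order gives the robot as it stands.
- The arm moves only by the tool jog_arm, never from a script. Its argument "motion" is a list of rows, each an object with "offset": the shift along the tool's x, y, z in mm, a list of three; "roll": the turn about the tool's z in rad; "hand": the finger opening in mm, from 0 to 87.6. A call has 1 to 20 rows; each row is the pose to reach, as a shift and turn from the pose commanded when the call began, along the tool's axes at that moment; what a row does not reach only later rows make up. A row lasts 1/12 s, in which the tool goes at most 41.7 mm and 7.16 degrees, less where a joint would pass 70% of its speed; a pose out of reach is approached as far as the arm can. A call with a gripper value outside its range is refused whole. The fingers move at their own pace and stop on an object; the grip force is fixed at half the most. Time passes only in rows, so rows that repeat a pose let the fingers close. It gives the time, the measured TCP pose, the force and the opening at its end, in the units of the state.
- ctrl.get_obs(): the state, without advancing time (a new reading comes with each control period).
- cams.snapshot(name): name is "scene" or "top" or "wrist"; returns a dict with "img" (420x560x3 uint8, red, green, blue), "K" (3x3 intrinsics, pixels), "cam_to_world" (4x4, takes a point from camera to world coordinates); the wrist camera has in their place "T_tool_cam" (4x4, takes a point from camera to tool coordinates, whose origin is the TCP and whose axes are the flange's). Camera axes: x right, y down, z forward; pixel columns grow to the right and rows downward; lengths in m; the calibration is good to about 2 mm. A picture is of the moment at which its call begins: read the wrist's pose just before it. There is no depth.
- order.close_job(): hands the job in, once; it reports no verdict.
The state is a dict: "clock": time; "joint_pos": joint angles; "qvel": joint speeds; "tau": joint torques, N m; "tool_pos": TCP position; "orientation": TCP orientation; "force": force on the tool from outside, world axes, zero at the start; "moment": the same for the moment, N m; "opening": finger opening in m.
Only numpy, scipy, OpenCV 4.12 (cv2) and the standard library are available. Lean on these libraries where they do the work, as an engineer would, in place of code of your own. Each camera call takes 0.05 s, during which the arm holds its last target. There are 200 camera calls.

## Working session

There is one attempt and no reset: what is moved stays moved. The work goes in short steps, Python scripts to look and compute and a tool call to move; the robot and the scene stay as the last step left them, time stands still between calls to the robot, and variables do not carry over. Pictures are saved under pics/ and viewed, about 8 in all and at most 12, crops included, and the job is handed in when it is done.

Besides the shell and the picture viewer there is one more tool, called after "Emit:" as name(argument=value, ...), one argument or row to a line, values as JSON. jog_arm: Moves the arm, as the interface text tells. Its arguments: {"type":"object","properties":{"motion":{"type":"array"}},"required":["motion"]}

```bash
mkdir -p pics
cat > h.py <<'E'
import numpy as np,cv2
from plant import ctrl,cams,order
def snap(n,f=None):
    s=cams.snapshot(n)
    if f: cv2.imwrite('pics/'+f,cv2.cvtColor(s['img'],cv2.COLOR_RGB2BGR))
    return s
def ray(s,uv,z,T=None):
    T=s['cam_to_world'] if T is None else T
    T=np.array(T);d=T[:3,:3]@np.linalg.inv(np.array(s['K']))@np.array([uv[0],uv[1],1.])
    o=T[:3,3];return o+d*(z-o[2])/d[2]
def proj(s,p):
    T=np.linalg.inv(np.array(s['cam_to_world']));q=np.array(s['K'])@(T[:3,:3]@np.array(p)+T[:3,3]);return q[:2]/q[2]
E
python3 - <<'E'
from h import *
a=snap('top');b=snap('scene')
cv2.imwrite('pics/a1.png',cv2.cvtColor(a['img'],cv2.COLOR_RGB2BGR));cv2.imwrite('pics/b1.png',cv2.cvtColor(b['img'],cv2.COLOR_RGB2BGR))
np.set_printoptions(precision=3,suppress=True)
print(a['cam_to_world'],a['K'],b['cam_to_world']);o=ctrl.get_obs();print(o)
E
```

```text
[[-0.024 -0.998  0.051  0.518]
 [-1.     0.024  0.002 -0.089]
 [-0.003 -0.051 -0.999  0.973]
 [ 0.     0.     0.     1.   ]] [[463.018   0.    280.426]
 [  0.    463.018 204.404]
 [  0.      0.      1.   ]] [[ 0.067  0.76  -0.646  1.06 ]
 [ 0.998 -0.04   0.055 -0.103]
 [ 0.016 -0.648 -0.761  0.682]
 [ 0.     0.     0.     1.   ]]
{'clock': 0.1, 'joint_pos': array([ 89.501,  20.588,   0.637,  -0.017, -70.135, -16.508]), 'qvel': array([ 0.057, -0.197,  0.152,  0.132,  0.076,  0.083]), 'tau': array([ -0.003, -58.417,  29.375,   7.016,   0.01 ,  -0.   ]), 'tool_pos': array([0.197, 0.645, 0.209]), 'orientation': array([179.913,  -0.009, -17.012]), 'force': array([ 0.174,  0.354, -0.313]), 'moment': array([-0.002,  0.011,  0.023]), 'opening': 0.08746083504836268}
```

View pics/a1.png

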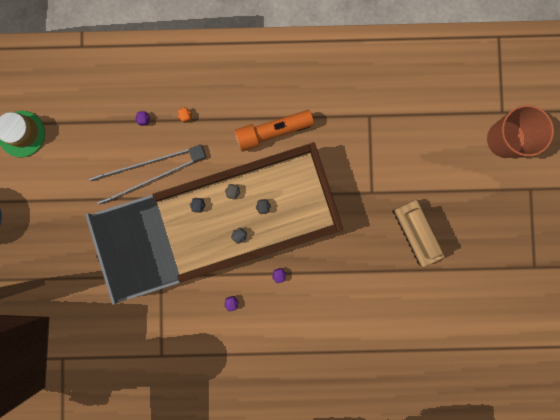

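View pics/b1.png

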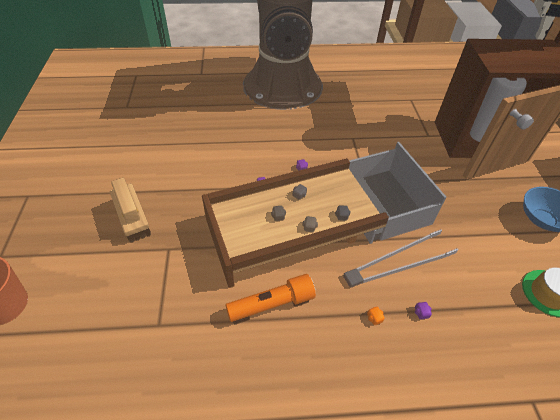

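Candidates in the top view: dark stones at (197,205), (232,191), (263,207), (239,236) are grey and on the deck. The purple (142,118), (279,275), (231,303) and orange (185,115) ones lie off the deck, so they're look-alikes. The brush is at (420,234), with the tray's closed end to the right. There's a tall cabinet at lower left, near the arm.

Run:
```python
from h import *
np.set_printoptions(precision=3,suppress=True)
a=snap('top');b=snap('scene');w=snap('wrist','w1.png')
im=a['img'];hsv=cv2.cvtColor(im,cv2.COLOR_RGB2HSV)
# pale wood
m=((hsv[...,2]>150)&(hsv[...,0]<25)&(hsv[...,1]>60)&(hsv[...,1]<150)).astype(np.uint8)*255
m=cv2.morphologyEx(m,cv2.MORPH_CLOSE,np.ones((5,5)));m=cv2.morphologyEx(m,cv2.MORPH_OPEN,np.ones((5,5)))
for c in cv2.findContours(m,0,2)[0]:
    if cv2.contourArea(c)>400:
        r=cv2.minAreaRect(c);z=.06 if r[0][0]<350 else .06
        P=np.array([ray(a,q,z)[:2] for q in cv2.boxPoints(r)])
        print('pale',r,P.tolist(),P.mean(0),np.linalg.norm(P[1]-P[0]),np.linalg.norm(P[2]-P[1]),[np.degrees(np.arctan2(*(P[i+1]-P[i])[::-1])) for i in (0,1)])
g=((hsv[...,2]<75)&(hsv[...,1]<90)).astype(np.uint8)*255
for c in cv2.findContours(g,0,2)[0]:
    x,y,ww,hh=cv2.boundingRect(c)
    if 60<cv2.contourArea(c)<400: print('stone',x+ww/2,y+hh/2,cv2.contourArea(c),ray(a,(x+ww/2,y+hh/2),.07))
# cabinet: scene bottom corner
for q in [(468,158),(440,118)]:
  print('cab',ray(b,q,0))
for h in (.1,.15,.2,.25): print(h,[ray(a,q,h)[:2] for q in [(48,318),(48,380)]],[ray(b,q,h)[:2] for q in [(470,40)]])
C=[im[185:290,370:480],im[140:290,150:350]]
o=[cv2.resize(c,None,fx=3.8,fy=3.8,interpolation=2) for c in C]
H=max(x.shape[0] for x in o)
cv2.imwrite('pics/c1.png',cv2.cvtColor(cv2.resize(np.hstack([cv2.copyMakeBorder(x,0,H-x.shape[0],0,0,0) for x in o]),(800,390)),cv2.COLOR_RGB2BGR))
```

```text
pale ((361.068603515625, 310.6777038574219), (74.92410278320312, 395.2547607421875), 88.53119659423828) [[0.424706943309648, 0.14680337970239354], [0.42630759267176044, -0.6275084663387387], [0.2817116863842769, -0.6233986094499733], [0.2799388106389513, 0.14461512262912335]] [ 0.353 -0.24 ] 0.7743135004621878 0.14465430183283473 [np.float64(-89.88155893163201), np.float64(178.37191744095435)]
pale ((418.7784423828125, 233.09585571289062), (63.593353271484375, 23.367982864379883), 63.99665069580078) [[0.5485314787751085, -0.31212410235784654], [0.5677800274041241, -0.3542924167319593], [0.45419342847984134, -0.4046089384680114], [0.4351812335032643, -0.3626614337715984]] [ 0.501 -0.358] 0.04635378475893403 0.1242323138913563 [np.float64(-65.46474928638987), np.float64(-156.10764478985996)]
pale ((244.74205017089844, 213.3320770263672), (74.9779281616211, 161.56422424316406), 72.34988403320312) [[0.5746307852204579, 0.15736788888886327], [0.66478736512531, -0.14954960065115855], [0.5219954618708308, -0.1904963541262698], [0.4331886432986856, 0.11415946989478488]] [ 0.549 -0.017] 0.319
[... 2168 characters left out ...]
278139765], [0.9138735248492205, -0.5278395508373357], [0.8388379496368459, -0.5247637602669153], [0.855594543142866, 0.39852042703631874]] [ 0.885 -0.064] 0.9272469980854964 0.07509858876893101 [np.float64(-91.05153374209749), np.float64(177.65269723486634)]
stone 265.0 207.0 64.5 [ 0.559 -0.057  0.07 ]
stone 198.0 205.0 82.5 [0.566 0.073 0.07 ]
cab [0.35  0.444 0.   ]
cab [0.185 0.428 0.   ]
0.1 [array([0.36 , 0.351]), array([0.246, 0.351])] [array([-0.058,  0.57 ])]
0.15 [array([0.369, 0.326]), array([0.262, 0.326])] [array([0.038, 0.513])]
0.2 [array([0.378, 0.301]), array([0.277, 0.301])] [array([0.134, 0.455])]
0.25 [array([0.387, 0.276]), array([0.293, 0.276])] [array([0.23 , 0.397])]
```

View pics/c1.png

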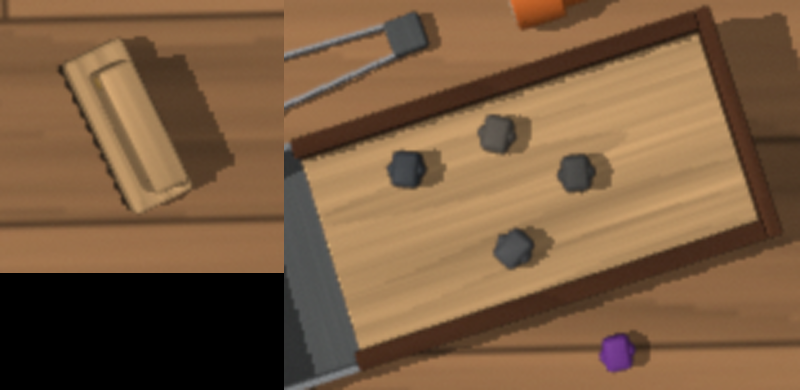

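View pics/w1.png

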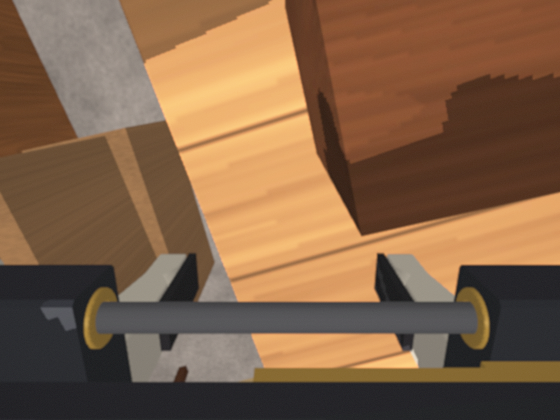

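The crop confirms four grey stones on the deck. The deck measures 320 x 148.5 mm, which fits, with yaw 16.2°. The brush measures about 127 x 47 mm, yaw 24°, centre near (0.501, -0.363). The wrist view shows a cabinet about 0.22 m tall beside the gripper, so I'll rise first and then swing over it.

Emit:
jog_arm(
  motion=[
    {"offset": [0,0,-40],"roll": 0,"hand": 80},
    {"offset": [0,0,-80],"roll": 0,"hand": 80},
    {"offset": [0,0,-120],"roll": 0,"hand": 80},
    {"offset": [0,0,-160],"roll": 0,"hand": 80},
    {"offset": [0,0,-200],"roll": 0,"hand": 80},
    {"offset": [35,18,-200],"roll": 0,"hand": 80},
    {"offset": [70,35,-200],"roll": 0,"hand": 80},
    {"offset": [105,53,-200],"roll": 0,"hand": 80},
    {"offset": [140,70,-200],"roll": 0,"hand": 80},
    {"offset": [178,85,-200],"roll": 0,"hand": 80},
    {"offset": [216,99,-200],"roll": 0,"hand": 80},
    {"offset": [253,113,-200],"roll": 0,"hand": 80},
    {"offset": [291,128,-200],"roll": 0,"hand": 80},
    {"offset": [324,151,-200],"roll": -0.1,"hand": 80},
    {"offset": [357,174,-200],"roll": -0.2,"hand": 80},
    {"offset": [390,197,-200],"roll": -0.3,"hand": 80},
    {"offset": [423,221,-200],"roll": -0.35,"hand": 80},
  ],
)

```text
clock: 1.67
tool_pos: [0.5382, 0.3087, 0.4101]
orientation: [-180.0, 0.0, 3.4]
force: [1.0, -0.4, 0.3]
opening: 0.0802
```

```bash
python3 -c "
from h import *
o=ctrl.get_obs();print(o['joint_pos'],o['tool_pos'],o['orientation'],o['force'])"
```

```text
[ 4.78479896e+01  1.21646444e+01  1.43554457e+01 -3.69845638e-03
 -9.21889051e+01  4.55341967e+01] [0.5381543  0.30873984 0.41006058] [-1.79996034e+02  1.23555753e-03  3.38232771e+00] [ 0.97173049 -0.44706346  0.31231508]
```

Emit:
jog_arm(
  motion=[
    {"offset": [13,38,0],"roll": -0.04,"hand": 80},
    {"offset": [26,76,0],"roll": -0.08,"hand": 80},
    {"offset": [40,114,0],"roll": -0.12,"hand": 80},
    {"offset": [53,152,0],"roll": -0.16,"hand": 80},
    {"offset": [56,192,0],"roll": -0.2,"hand": 80},
    {"offset": [59,232,10],"roll": -0.24,"hand": 80},
    {"offset": [62,272,20],"roll": -0.28,"hand": 80},
    {"offset": [64,312,30],"roll": -0.32,"hand": 80},
    {"offset": [58,352,40],"roll": -0.36,"hand": 80},
    {"offset": [50,392,50],"roll": -0.36,"hand": 80},
    {"offset": [42,432,60],"roll": -0.36,"hand": 80},
    {"offset": [34,472,70],"roll": -0.36,"hand": 80},
    {"offset": [16,506,80],"roll": -0.36,"hand": 80},
    {"offset": [-2,540,90],"roll": -0.36,"hand": 80},
    {"offset": [-20,573,105],"roll": -0.36,"hand": 80},
    {"offset": [-39,605,120],"roll": -0.36,"hand": 80},
    {"offset": [-58,637,135],"roll": -0.36,"hand": 80},
    {"offset": [-77,668,150],"roll": -0.36,"hand": 80},
    {"offset": [-77,668,150],"roll": -0.36,"hand": 80},
  ],
)

```text
clock: 3.25
tool_pos: [0.4915, -0.3641, 0.2565]
orientation: [-179.8, 0.2, 23.4]
force: [0.6, 1.7, -0.9]
opening: 0.0799
```

Run:
```python
from h import *
from scipy.spatial.transform import Rotation as R
np.set_printoptions(precision=4,suppress=True)
o=ctrl.get_obs();w=snap('wrist','w2.png')
T=np.eye(4);T[:3,:3]=R.from_euler('xyz',o['orientation'],degrees=True).as_matrix();T[:3,3]=o['tool_pos']
W=T@np.array(w['T_tool_cam']);print(o['joint_pos'],o['tool_pos'],o['orientation'],W[:3,3])
w['cam_to_world']=W;print('expected rib corners',[proj(w,[.501+a*.9135-b*.407,-.363+a*.407+b*.9135,.079]).round() for a,b in ((.05,.014),(.05,-.014),(-.05,-.014),(-.05,.014))])
np.save('W.npy',W);np.save('K.npy',w['K'])
```

```text
[-18.2658  13.3563  -3.3162  -0.0218 -73.6478 131.6949] [ 0.4915 -0.3641  0.2565] [-179.7714    0.2253   23.4234] [ 0.5679 -0.3316  0.4301]
expected rib corners [array([274., 122.]), array([304., 121.]), array([303., 219.]), array([276., 220.])]
```

View pics/w2.png

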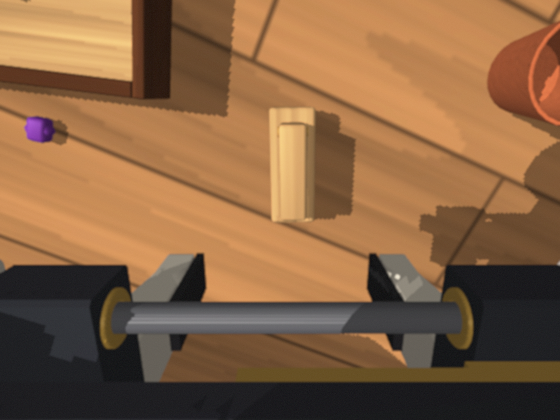

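The brush shows rib corners at about (278-305, 123-220), matching the prediction of (274-304, 121-220) to within 2-3 px. I'll descend.

Emit:
jog_arm(
  motion=[
    {"offset": [0,0,30],"roll": 0,"hand": 80},
    {"offset": [0,0,60],"roll": 0,"hand": 80},
    {"offset": [0,0,90],"roll": 0,"hand": 80},
    {"offset": [0,0,110],"roll": 0,"hand": 80},
    {"offset": [0,0,120],"roll": 0,"hand": 80},
    {"offset": [0,0,120],"roll": 0,"hand": 80},
    {"offset": [0,0,120],"roll": 0,"hand": 80},
  ],
)

```text
clock: 3.88
tool_pos: [0.4967, -0.3607, 0.1408]
orientation: [180.0, 0.0, 23.7]
force: [0.1, 0.3, -0.4]
opening: 0.0798
```

```bash
python3 -c "
from h import *
o=ctrl.get_obs();print(o['tool_pos'],o['orientation'],o['force'],o['qvel'])"
```

```text
[ 0.49670179 -0.36069953  0.14084731] [1.79961029e+02 9.89722027e-04 2.37252938e+01] [ 0.05107239  0.27650853 -0.40416216] [-0.14204135 -1.15743449  1.35613509  0.37051954 -0.2507996   0.08973352]
```

Emit:
jog_arm(
  motion=[
    {"offset": [3,4,25],"roll": 0,"hand": 80},
    {"offset": [3,4,50],"roll": 0,"hand": 80},
    {"offset": [3,4,70],"roll": 0,"hand": 80},
    {"offset": [3,4,81],"roll": 0,"hand": 80},
    {"offset": [3,4,81],"roll": 0,"hand": 60},
    {"offset": [3,4,81],"roll": 0,"hand": 40},
    {"offset": [3,4,81],"roll": 0,"hand": 30},
    {"offset": [3,4,81],"roll": 0,"hand": 15},
    {"offset": [3,4,81],"roll": 0,"hand": 15},
    {"offset": [3,4,81],"roll": 0,"hand": 15},
    {"offset": [3,4,81],"roll": 0,"hand": 15},
    {"offset": [3,4,81],"roll": 0,"hand": 15},
  ],
)

```text
clock: 4.88
tool_pos: [0.5004, -0.3633, 0.0594]
orientation: [180.0, -0.0, 23.7]
force: [-0.3, -0.4, 0.8]
opening: 0.0319
```

Emit:
jog_arm(
  motion=[
    {"offset": [0,0,0],"roll": 0,"hand": 15},
    {"offset": [0,0,0],"roll": 0,"hand": 15},
    {"offset": [0,0,0],"roll": 0,"hand": 15},
    {"offset": [0,0,0],"roll": 0,"hand": 15},
    {"offset": [0,0,0],"roll": 0,"hand": 15},
    {"offset": [0,0,0],"roll": 0,"hand": 15},
    {"offset": [0,0,-20],"roll": 0,"hand": 15},
    {"offset": [0,0,-50],"roll": 0,"hand": 15},
    {"offset": [0,0,-90],"roll": 0,"hand": 15},
    {"offset": [0,0,-130],"roll": 0,"hand": 15},
    {"offset": [0,0,-130],"roll": 0,"hand": 15},
    {"offset": [0,0,-130],"roll": 0,"hand": 15},
  ],
)

```text
clock: 5.88
tool_pos: [0.5014, -0.3634, 0.1916]
orientation: [179.8, -0.2, 23.7]
force: [-0.5, -0.1, -2.8]
opening: 0.0272
```

Run:
```python
from h import *
o=ctrl.get_obs();print(o['tool_pos'],o['orientation'],o['force'])
w=snap('wrist','w3.png')
```

```text
[ 0.5013667  -0.36342818  0.19160619] [179.82870062  -0.20931297  23.67408866] [-0.54281804 -0.08711675 -2.79766815]
```

View pics/w3.png

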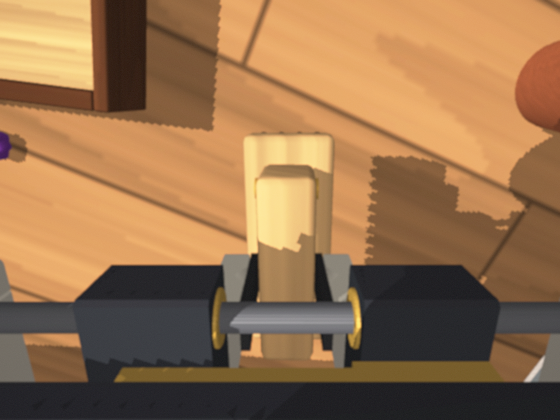

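The brush is held squarely. I'll carry it over the closed end.

Emit:
jog_arm(
  motion=[
    {"offset": [15,-16,0],"roll": 0.03,"hand": 15},
    {"offset": [38,-40,0],"roll": 0.06,"hand": 15},
    {"offset": [64,-67,0],"roll": 0.1,"hand": 15},
    {"offset": [90,-94,0],"roll": 0.131,"hand": 15},
    {"offset": [116,-121,0],"roll": 0.131,"hand": 15},
    {"offset": [140,-147,0],"roll": 0.131,"hand": 15},
    {"offset": [158,-165,0],"roll": 0.131,"hand": 15},
    {"offset": [166,-174,0],"roll": 0.131,"hand": 15},
    {"offset": [166,-174,0],"roll": 0.131,"hand": 15},
    {"offset": [166,-174,0],"roll": 0.131,"hand": 15},
    {"offset": [166,-174,0],"roll": 0.131,"hand": 15},
  ],
)

```text
clock: 6.85
tool_pos: [0.5815, -0.1378, 0.188]
orientation: [-180.0, 0.1, 16.1]
force: [-0.5, 0.5, -1.8]
opening: 0.0268
```

Run:
```python
from h import *
from scipy.spatial.transform import Rotation as R
o=ctrl.get_obs();w=snap('wrist','w4.png');s=snap('scene','s4.png')
T=np.eye(4);T[:3,:3]=R.from_euler('xyz',o['orientation'],degrees=True).as_matrix();T[:3,3]=o['tool_pos']
w['cam_to_world']=T@np.array(w['T_tool_cam'])
print(o['tool_pos'],o['orientation'],o['force'])
t=o['tool_pos'];tx=T[:3,0];ty=T[:3,1]
print('rib far end',[proj(w,t+.05*tx+s_*.014*ty+[0,0,.0196]).round(1) for s_ in(-1,1)],'block far',[proj(w,t+.065*tx+s_*.025*ty+[0,0,-.0174]).round(1) for s_ in(-1,1)])
# tray back rail/inner corners predicted in wrist view at deck height/rail top
c,s_=np.cos(np.radians(16.2)),np.sin(np.radians(16.2))
f=lambda x,y,z:proj(w,[.5459+c*x-s_*y,-.0075+s_*x+c*y,z]).round(1)
print('tray',f(.075,-.17,.08),f(.09,-.182,.08),f(.075,-.05,.08),f(.075,.15,.06))
```

```text
[ 0.58154325 -0.13777373  0.18796364] [-1.79969625e+02  1.20590494e-01  1.61493379e+01] [-0.4823031   0.47701626 -1.84801324]
rib far end [array([254.4, 173.7]), array([317.7, 173.7])] block far [array([238.8, 131.3]), array([333.3, 131.3])]
tray [331.8 103.9] [348.6  83. ] [174.3 104. ] [-63.7 103.6]
```

View pics/w4.png

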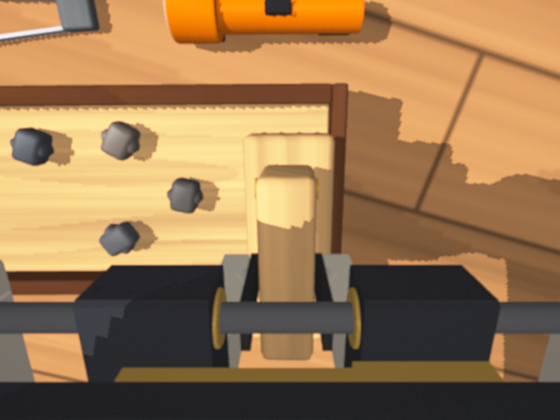

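The predicted tray corners match the image to about 3 px, and the brush is centred behind all four stones. Lowering.

Emit:
jog_arm(
  motion=[
    {"offset": [2,0,15],"roll": 0,"hand": 15},
    {"offset": [2,0,35],"roll": 0,"hand": 15},
    {"offset": [2,0,50],"roll": 0,"hand": 15},
    {"offset": [2,0,60],"roll": 0,"hand": 15},
    {"offset": [2,0,65],"roll": 0,"hand": 15},
    {"offset": [2,0,67],"roll": 0,"hand": 15},
    {"offset": [2,0,67],"roll": 0,"hand": 15},
    {"offset": [2,0,67],"roll": 0,"hand": 15},
    {"offset": [2,0,67],"roll": 0,"hand": 15},
  ],
)

```text
clock: 7.7
tool_pos: [0.5849, -0.1367, 0.123]
orientation: [180.0, -0.1, 16.2]
force: [-0.5, 0.2, -0.3]
opening: 0.0271
```

Emit:
jog_arm(
  motion=[
    {"offset": [0,0,2],"roll": 0,"hand": 15},
    {"offset": [0,0,4],"roll": 0,"hand": 15},
    {"offset": [0,0,6],"roll": 0,"hand": 15},
    {"offset": [0,0,8],"roll": 0,"hand": 15},
    {"offset": [0,0,8],"roll": 0,"hand": 15},
    {"offset": [0,0,8],"roll": 0,"hand": 15},
    {"offset": [0,0,8],"roll": 0,"hand": 15},
  ],
)

```text
clock: 8.28
tool_pos: [0.585, -0.1368, 0.1147]
orientation: [180.0, -0.1, 16.2]
force: [1.0, -1.1, 4.9]
opening: 0.0272
```

Contact confirmed: about 6.8 N including the brush's weight, or 5 mm of press. Sweeping at 60 mm/s.

Emit:
jog_arm(
  motion=[
    {"offset": [0,-2,0],"roll": 0,"hand": 15},
    {"offset": [0,-5,0],"roll": 0,"hand": 15},
    {"offset": [0,-10,0],"roll": 0,"hand": 15},
    {"offset": [0,-15,0],"roll": 0,"hand": 15},
    {"offset": [0,-20,0],"roll": 0,"hand": 15},
    {"offset": [0,-25,0],"roll": 0,"hand": 15},
    {"offset": [0,-30,0],"roll": 0,"hand": 15},
    {"offset": [0,-35,0],"roll": 0,"hand": 15},
    {"offset": [0,-40,0],"roll": 0,"hand": 15},
    {"offset": [0,-45,0],"roll": 0,"hand": 15},
    {"offset": [0,-50,0],"roll": 0,"hand": 15},
    {"offset": [0,-55,0],"roll": 0,"hand": 15},
    {"offset": [0,-60,0],"roll": 0,"hand": 15},
    {"offset": [0,-65,0],"roll": 0,"hand": 15},
    {"offset": [0,-70,0],"roll": 0,"hand": 15},
    {"offset": [0,-75,0],"roll": 0,"hand": 15},
    {"offset": [0,-80,0],"roll": 0,"hand": 15},
    {"offset": [0,-85,0],"roll": 0,"hand": 15},
    {"offset": [0,-90,0],"roll": 0,"hand": 15},
    {"offset": [0,-95,0],"roll": 0,"hand": 15},
  ],
)

```text
clock: 9.95
tool_pos: [0.5576, -0.0452, 0.1142]
orientation: [180.0, 0.0, 16.2]
force: [1.3, -3.5, 4.5]
opening: 0.0271
```

Emit:
jog_arm(
  motion=[
    {"offset": [0,-5,0],"roll": 0,"hand": 15},
    {"offset": [0,-10,0],"roll": 0,"hand": 15},
    {"offset": [0,-15,0],"roll": 0,"hand": 15},
    {"offset": [0,-20,0],"roll": 0,"hand": 15},
    {"offset": [0,-25,0],"roll": 0,"hand": 15},
    {"offset": [0,-30,0],"roll": 0,"hand": 15},
    {"offset": [0,-35,0],"roll": 0,"hand": 15},
    {"offset": [0,-40,0],"roll": 0,"hand": 15},
    {"offset": [0,-45,0],"roll": 0,"hand": 15},
    {"offset": [0,-50,0],"roll": 0,"hand": 15},
    {"offset": [0,-55,0],"roll": 0,"hand": 15},
    {"offset": [0,-60,0],"roll": 0,"hand": 15},
    {"offset": [0,-65,0],"roll": 0,"hand": 15},
    {"offset": [0,-70,0],"roll": 0,"hand": 15},
    {"offset": [0,-75,0],"roll": 0,"hand": 15},
    {"offset": [0,-80,0],"roll": 0,"hand": 15},
    {"offset": [0,-85,0],"roll": 0,"hand": 15},
    {"offset": [0,-90,0],"roll": 0,"hand": 15},
  ],
)

```text
clock: 11.45
tool_pos: [0.5323, 0.041, 0.1142]
orientation: [180.0, 0.0, 16.2]
force: [0.7, -4.2, 5.0]
opening: 0.0271
```

Run:
```python
from h import *
s=snap('scene','s5.png');w=snap('wrist')
i=np.hstack([cv2.resize(x['img'],(400,300),interpolation=3) for x in (s,w)])
cv2.imwrite('pics/m5.png',cv2.cvtColor(i,cv2.COLOR_RGB2BGR))
```

```text
(no output)
```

View pics/m5.png

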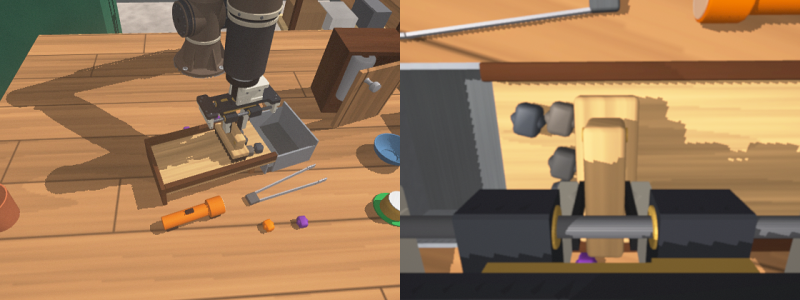

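Emit:
jog_arm(
  motion=[
    {"offset": [0,-5,0],"roll": 0,"hand": 15},
    {"offset": [0,-10,0],"roll": 0,"hand": 15},
    {"offset": [0,-15,0],"roll": 0,"hand": 15},
    {"offset": [0,-20,0],"roll": 0,"hand": 15},
    {"offset": [0,-25,0],"roll": 0,"hand": 15},
    {"offset": [0,-30,0],"roll": 0,"hand": 15},
    {"offset": [0,-35,0],"roll": 0,"hand": 15},
    {"offset": [0,-40,0],"roll": 0,"hand": 15},
    {"offset": [0,-45,0],"roll": 0,"hand": 15},
    {"offset": [0,-50,0],"roll": 0,"hand": 15},
    {"offset": [0,-55,0],"roll": 0,"hand": 15},
    {"offset": [0,-60,0],"roll": 0,"hand": 15},
    {"offset": [0,-65,0],"roll": 0,"hand": 15},
    {"offset": [0,-70,0],"roll": 0,"hand": 15},
    {"offset": [0,-75,0],"roll": 0,"hand": 15},
    {"offset": [0,-80,0],"roll": 0,"hand": 15},
    {"offset": [0,-85,0],"roll": 0,"hand": 15},
    {"offset": [0,-90,0],"roll": 0,"hand": 15},
    {"offset": [0,-94,0],"roll": 0,"hand": 15},
    {"offset": [0,-94,0],"roll": 0,"hand": 15},
  ],
)

```text
clock: 13.22
tool_pos: [0.5058, 0.1316, 0.1139]
orientation: [180.0, 0.1, 16.2]
force: [0.4, -2.4, 5.3]
opening: 0.0273
```

Run:
```python
from h import *
s=snap('scene');w=snap('wrist')
i=np.hstack([cv2.resize(s['img'][120:330,200:480],(400,300),interpolation=2),cv2.resize(w['img'],(400,300),interpolation=3)])
cv2.imwrite('pics/m6.png',cv2.cvtColor(i,cv2.COLOR_RGB2BGR))
```

```text
(no output)
```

View pics/m6.png

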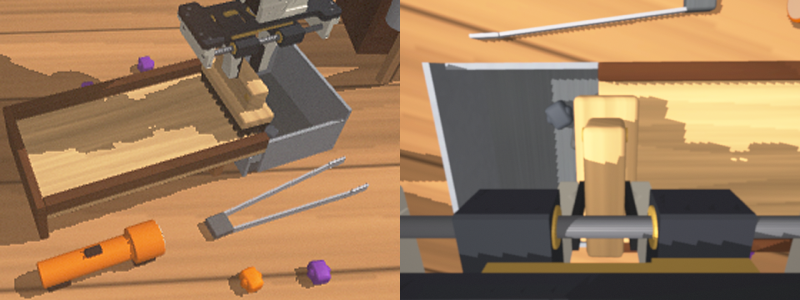

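One stone may still be at the lip (wrist view, 558,113). I'll push a little further and look again.

Emit:
jog_arm(
  motion=[
    {"offset": [0,-4,0],"roll": 0,"hand": 15},
    {"offset": [0,-7,0],"roll": 0,"hand": 15},
    {"offset": [0,-10,0],"roll": 0,"hand": 15},
    {"offset": [0,-10,0],"roll": 0,"hand": 15},
    {"offset": [0,-10,0],"roll": 0,"hand": 15},
    {"offset": [0,-10,0],"roll": 0,"hand": 15},
  ],
)

```text
clock: 13.82
tool_pos: [0.5038, 0.1411, 0.114]
orientation: [-180.0, 0.0, 16.2]
force: [-0.2, -0.9, 4.7]
opening: 0.0272
```

Run:
```python
from h import *
s=snap('scene');w=snap('wrist')
i=np.hstack([cv2.resize(s['img'][160:265,320:460],(400,300),interpolation=2),cv2.resize(w['img'][60:270,0:280],(400,300),interpolation=2)])
j=np.hstack([cv2.resize(s['img'],(400,300),interpolation=3),cv2.resize(w['img'],(400,300),interpolation=3)])
cv2.imwrite('pics/m7.png',cv2.cvtColor(np.vstack([i,j]),cv2.COLOR_RGB2BGR))
```

```text
(no output)
```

View pics/m7.png

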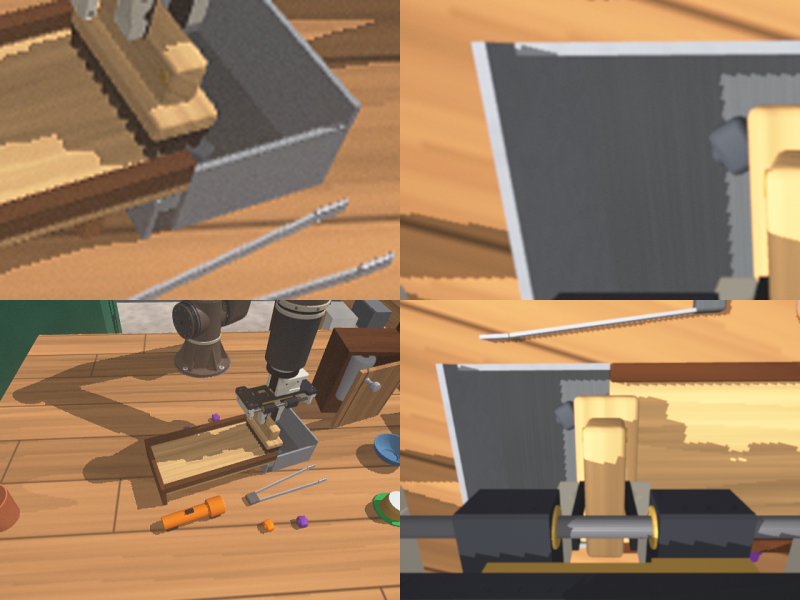

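As the brush advanced, the stone stayed put while the brush passed over it, so it is on the bin floor. I'll lift, carry the brush back to the clear bench spot, and check the bin from above before placing.

Emit:
jog_arm(
  motion=[
    {"offset": [0,0,-20],"roll": 0,"hand": 15},
    {"offset": [0,0,-50],"roll": 0,"hand": 15},
    {"offset": [0,0,-80],"roll": 0,"hand": 15},
    {"offset": [0,0,-100],"roll": 0,"hand": 15},
    {"offset": [-5,17,-100],"roll": 0,"hand": 15},
    {"offset": [-14,48,-100],"roll": 0,"hand": 15},
    {"offset": [-25,84,-100],"roll": 0,"hand": 15},
    {"offset": [-36,121,-100],"roll": 0,"hand": 15},
    {"offset": [-47,158,-100],"roll": 0,"hand": 15},
    {"offset": [-58,195,-100],"roll": 0,"hand": 15},
    {"offset": [-69,232,-100],"roll": 0,"hand": 15},
    {"offset": [-80,269,-100],"roll": 0,"hand": 15},
    {"offset": [-91,306,-100],"roll": 0,"hand": 15},
    {"offset": [-102,343,-100],"roll": 0,"hand": 15},
    {"offset": [-113,380,-100],"roll": 0,"hand": 15},
    {"offset": [-124,417,-100],"roll": 0,"hand": 15},
    {"offset": [-133,450,-100],"roll": 0,"hand": 15},
    {"offset": [-140,473,-100],"roll": 0,"hand": 15},
    {"offset": [-143,483,-100],"roll": 0,"hand": 15},
    {"offset": [-143,483,-100],"roll": 0,"hand": 15},
  ],
)

```text
clock: 15.58
tool_pos: [0.5003, -0.3644, 0.2122]
orientation: [-179.9, 0.1, 16.0]
force: [0.1, 0.1, -2.0]
opening: 0.027
```

Run:
```python
from h import *
a=snap('top');s=snap('scene')
i=np.hstack([cv2.resize(a['img'],(400,300),interpolation=3),cv2.resize(s['img'],(400,300),interpolation=3)])
j=np.hstack([cv2.resize(a['img'][180:315,80:260],(400,300),interpolation=2),cv2.resize(s['img'][135:255,300:460],(400,300),interpolation=2)])
cv2.imwrite('pics/m8.png',cv2.cvtColor(np.vstack([i,j]),cv2.COLOR_RGB2BGR))
```

```text
(no output)
```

View pics/m8.png

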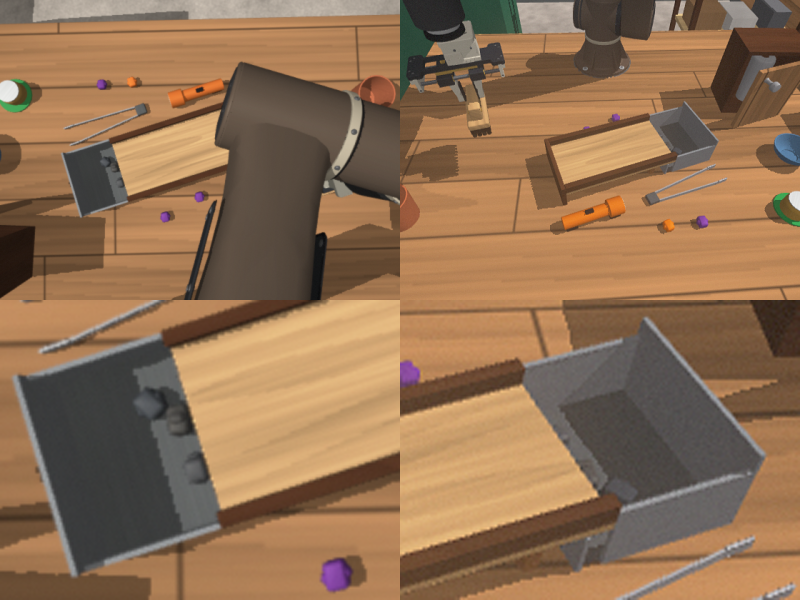

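The deck is empty, with three stones visible in the bin; the fourth is probably just under the lip. I'll place the brush, then check for it.

Emit:
jog_arm(
  motion=[
    {"offset": [0,0,20],"roll": 0,"hand": 15},
    {"offset": [0,0,50],"roll": 0,"hand": 15},
    {"offset": [0,0,80],"roll": 0,"hand": 15},
    {"offset": [0,0,110],"roll": 0,"hand": 15},
    {"offset": [0,0,130],"roll": 0,"hand": 15},
    {"offset": [0,0,142],"roll": 0,"hand": 15},
    {"offset": [0,0,148],"roll": 0,"hand": 15},
    {"offset": [0,0,152],"roll": 0,"hand": 15},
    {"offset": [0,0,152],"roll": 0,"hand": 15},
    {"offset": [0,0,152],"roll": 0,"hand": 15},
  ],
)

```text
clock: 16.52
tool_pos: [0.5018, -0.3625, 0.063]
orientation: [180.0, -0.1, 16.2]
force: [0.6, 0.0, -2.0]
opening: 0.0267
```

Emit:
jog_arm(
  motion=[
    {"offset": [0,0,2],"roll": 0,"hand": 15},
    {"offset": [0,0,4],"roll": 0,"hand": 15},
    {"offset": [0,0,4],"roll": 0,"hand": 15},
    {"offset": [0,0,4],"roll": 0,"hand": 15},
  ],
)

```text
clock: 16.85
tool_pos: [0.5018, -0.3631, 0.0589]
orientation: [179.9, -0.1, 16.2]
force: [1.2, 1.0, 0.6]
opening: 0.0272
```

Emit:
jog_arm(
  motion=[
    {"offset": [0,0,0],"roll": 0,"hand": 40},
    {"offset": [0,0,0],"roll": 0,"hand": 60},
    {"offset": [0,0,0],"roll": 0,"hand": 80},
    {"offset": [0,0,0],"roll": 0,"hand": 80},
    {"offset": [0,0,0],"roll": 0,"hand": 80},
    {"offset": [0,0,0],"roll": 0,"hand": 80},
    {"offset": [0,0,0],"roll": 0,"hand": 80},
    {"offset": [0,0,0],"roll": 0,"hand": 80},
    {"offset": [0,0,-10],"roll": 0,"hand": 80},
    {"offset": [0,0,-30],"roll": 0,"hand": 80},
    {"offset": [0,0,-60],"roll": 0,"hand": 80},
    {"offset": [0,0,-100],"roll": 0,"hand": 80},
    {"offset": [0,0,-140],"roll": 0,"hand": 80},
    {"offset": [0,0,-180],"roll": 0,"hand": 80},
    {"offset": [0,0,-220],"roll": 0,"hand": 80},
  ],
)

```text
clock: 18.1
tool_pos: [0.5005, -0.3626, 0.2813]
orientation: [180.0, -0.0, 16.2]
force: [1.0, -1.6, -0.3]
opening: 0.0798
```

Emit:
jog_arm(
  motion=[
    {"offset": [10,-35,-10],"roll": 0,"hand": 80},
    {"offset": [20,-70,-20],"roll": 0,"hand": 80},
    {"offset": [30,-105,-30],"roll": 0,"hand": 80},
    {"offset": [40,-140,-40],"roll": 0,"hand": 80},
    {"offset": [51,-175,-40],"roll": 0,"hand": 80},
    {"offset": [61,-210,-40],"roll": 0,"hand": 80},
    {"offset": [71,-245,-40],"roll": 0,"hand": 80},
    {"offset": [81,-280,-40],"roll": 0,"hand": 80},
    {"offset": [91,-314,-40],"roll": 0,"hand": 80},
    {"offset": [101,-348,-40],"roll": 0,"hand": 80},
    {"offset": [94,-383,-40],"roll": 0,"hand": 80},
    {"offset": [87,-418,-40],"roll": 0,"hand": 80},
    {"offset": [80,-453,-40],"roll": 0,"hand": 80},
    {"offset": [73,-488,-40],"roll": 0,"hand": 80},
    {"offset": [66,-523,-40],"roll": 0,"hand": 80},
    {"offset": [59,-558,-40],"roll": 0,"hand": 80},
    {"offset": [52,-593,-40],"roll": 0,"hand": 80},
    {"offset": [46,-620,-40],"roll": 0,"hand": 80},
    {"offset": [46,-628,-40],"roll": 0,"hand": 80},
    {"offset": [46,-628,-40],"roll": 0,"hand": 80},
  ],
)

```text
clock: 19.77
tool_pos: [0.3695, 0.2547, 0.3187]
orientation: [-180.0, -0.0, 16.3]
force: [-0.1, 0.6, 0.4]
opening: 0.0802
```

Run:
```python
from h import *
w=snap('wrist');a=snap('top')
i=np.vstack([cv2.resize(w['img'][:270],(800,386),interpolation=2),cv2.resize(np.hstack([a['img'][90:315,80:460]]),(800,210))])
cv2.imwrite('pics/m9.png',cv2.cvtColor(i,cv2.COLOR_RGB2BGR))
```

```text
(no output)
```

View pics/m9.png

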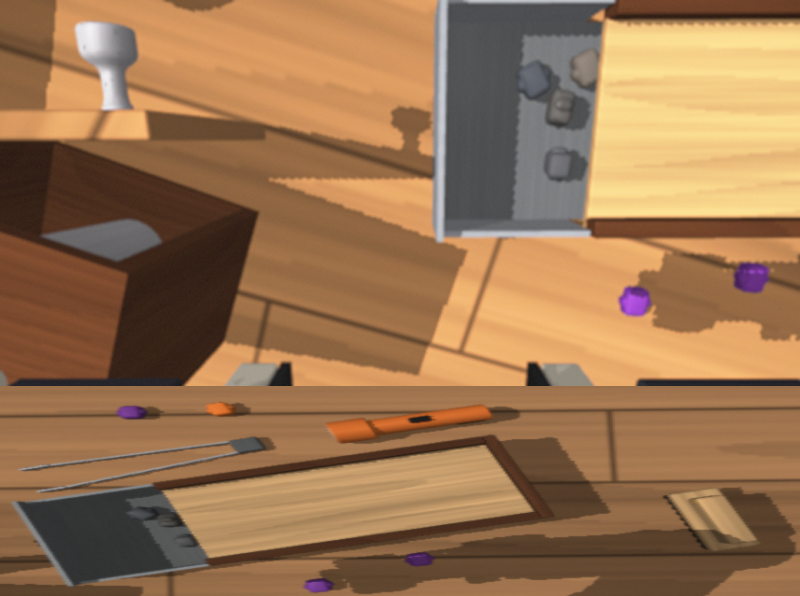

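All four stones are in the bin: wrist view (533,78), (585,68), (560,106) and (558,163). The deck is empty, the brush stands bristles down on the bench, and the flashlight and tongs are where they started. Handing in.

```bash
python3 -c "
from h import *
print(order.close_job())"
```

```text
the job is handed in; nothing more can be done
None
```

The job is done and handed in at about 20 s on the robot's clock. I gripped the brush by its rib and set it down behind the stones. I swept the full deck at about 60 mm/s, level, with the bristles pressed about 5 mm (about 5 N read at the wrist). I then set the brush down on the bench, bristles down, at its old spot with its yaw about 8° off the original.

- **Stones:** the last pictures show all four in the bin and the deck empty. Only three were visible from the top camera because the fourth lay at the lip. A wrist view from beyond the bin showed it.
- **Left alone:** the flashlight, tongs and coloured look-alikes were not touched and look unmoved by eye.
- **Checks:** none failed. The tray and brush positions I worked out matched the wrist pictures to within about 3-4 px.

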